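# Unclamp a furniture leg and hold its tenon up to the inspection camera

### The arm

A 6-joint arm with a two-finger parallel gripper is mounted at the origin on the work surface. World frame = base frame: x ahead of the robot, y to its left, z up, the work surface at z = 0. Lengths are in m, angles in degrees, forces in N, time in s.
With the tool pointing down it reaches from about 0.4 to 0.825 m from the base axis. Payload 7 kg.
Tool frame: the origin (TCP) lies on the centre line of the jaws, within the pads' length; the fingertips stand 19 mm ahead of it and the grasp point (between the pads) is the TCP; z points along the fingers, y is the line along which they close (so a half turn about z gives the same grasp; the last joint's range is limited). The gripper opens to 88 mm and grips with 3 to 60 N. Pads are 19 mm wide; open, the fingers measure 130 mm over their backs; the gripper's body (78 mm by 193 mm) begins 47 mm behind the grasp point.
Start: joints at [16.507, 20.546, 0.682, 0, -70.136, -16.507], TCP at [0.675, -0, 0.246] pointing down, gripper open.
Joint ranges: [-176.03, 176.03], [-82.01, 121.73], [-58.28, 71.71], [-173.87, 95.51], [-174.79, -0.11], [-173.66, 173.66]. Speed limits (degrees/s): [136.94, 136.94, 172.46, 180, 180, 180].

### API

Orientations are given as [roll, pitch, yaw] about the fixed x, y, z axes, in that order (R = Rz(yaw) Ry(pitch) Rx(roll)).
In Python, from plant import get_state, capture, close_job gives the robot as it stands.
- The arm moves only by the tool apply_moves, never from a script. Its argument "targets" is a list of rows, each a list of 7 numbers: the opening, from 0 (shut) to 1 (fully open), then the shift along the tool's x, y, z normalised to -1 to 1, where 1 is 1000 mm, then the turn, a rotation vector about the tool's x, y, z normalised to -1 to 1, where 1 is 90 degrees. In form: [[claw, tx, ty, tz, ax, ay, az], ...]. A call has 1 to 20 rows; each row shifts and turns the commanded pose from where the row before left it, along the tool's axes as they then stand; what a row does not reach is not made up. A row lasts 1/12 s, in which the tool goes at most 41.7 mm and 7.16 degrees, less where a joint would pass 70% of its speed; a pose out of reach is approached as far as the arm can. A call with a number of a shift or a turn outside -1 to 1 is refused whole. A call with a gripper value outside its range is refused whole. The fingers move at their own pace and stop on an object; "newtons" is the grip in N (left out, the last holds). Time passes only in rows, so rows that do not move let the fingers close. It gives the time, the measured TCP pose, the force, the opening and the grip force at its end, in the units of the state.
- get_state(): the state, without advancing time (a new reading comes with each control period).
- capture(name): name is "scene" or "side" or "wrist"; returns a dict with "frame" (400x640x3 uint8, red, green, blue), "range_z" (400x640 float32, m along the optical axis (not along the pixel's ray), 0 where there is no reading), "camera_matrix" (3x3 intrinsics, pixels), "T" (4x4, takes a point from camera to world coordinates). Camera axes: x right, y down, z forward; pixel columns grow to the right and rows downward; lengths in m; the calibration is good to about 2 mm. A picture is of the moment at which its call begins.
- close_job(): hands the job in; it is judged then, once.
The state is a dict: "time_s": time; "joints": joint angles; "qd": joint speeds; "joint_torque": joint torques, N m; "tcp_pos": TCP position; "eef_rot": TCP orientation; "contact_force": force on the tool from outside, world axes, zero at the start; "moment": the same for the moment, N m; "gripper_width": finger opening in m; "gripper_force": force on a finger pad.
Only numpy, scipy, OpenCV 4.12 (cv2) and the standard library are available. Lean on these libraries where they do the work, as an engineer would, in place of code of your own. Each camera call takes 0.05 s, during which the arm holds its last target. There are 200 camera calls.

### The job

Turn both hold-down knobs of the jig anticlockwise to their end stops so that the steel toes swing clear, then lift the wooden leg out of the jig and hold it up to the inspection camera: the tenon pointing straight into the lens along its line of sight, centred, with the tenon's end 100 mm from the lens glass. Finish while holding the leg still in the air there; do not put it down or let go, and do not touch the camera or disturb the other things on the bench.

Things in the scene. Friction and masses are not known exactly. Their poses are not given: they have to be found in the camera images.
- jig: Plywood board 270 x 170 x 18 mm fixed to the bench, origin under its centre, x along it (to the leg's tenon), z up. The leg lies along x on two 20 mm wide dark saddles at x = -45 and +45 mm, its underside 24 mm above the bench, between cheeks reaching 36 mm above the bench, 1.5 mm free on either side. Steel posts carry the knobs
- leg: Leg in the jig, pale wood, 200 mm long, about 0.13 kg: block 130 x 34 x 34 mm, round tenon 18 mm thick, 30 mm long at its +x end, round foot tapering to 20 mm over 40 mm at its -x end. Origin at the block's centre (41 mm above the bench in the jig); x along the leg to the tenon, z up in the jig. Beside the middle 70 mm of the block only the board, 18 mm high, lies below: room for fingers
- leg_tip (a point): Centre of the end face of the tenon, 95 mm from the leg's origin along its +x; axes as the leg's
- leg_foot (a point): Centre of the end of the tapered foot, 105 mm from the leg's origin along its -x; axes as the leg's
- knob_tenon (a joint): Hold-down knob near the leg's tenon end, at x = +58, y = +48 mm of the jig: black bar grip (40 long, 14 wide, 26 mm tall, top 95 mm above the bench) on a steel toe that turns with it. 0 rad: toe square across the leg; grows anticlockwise from above to the hard stop at 1.45 rad, toe along the jig, clear. Starts at 0 to 0.2; friction 0.08 N m, stays where left, does not rise
- knob_tenon_grip (a point): Point on that knob's axis at the height to grip, 84.5 mm above the bench (10.5 mm below the bar's top, 24 mm above the underside of the toe). Its x axis runs along the bar towards the toe's tip, z up; it turns with the knob
- knob_foot (a joint): Hold-down knob near the leg's foot end, at x = -58, y = -48 mm of the jig: black bar grip (40 long, 14 wide, 26 mm tall, top 95 mm above the bench) on a steel toe that turns with it. 0 rad: toe square across the leg; grows anticlockwise from above to the hard stop at 1.45 rad, toe along the jig, clear. Starts at 0 to 0.2; friction 0.08 N m, stays where left, does not rise
- knob_foot_grip (a point): Point on that knob's axis at the height to grip, 84.5 mm above the bench (10.5 mm below the bar's top, 24 mm above the underside of the toe). Its x axis runs along the bar towards the toe's tip, z up; it turns with the knob
- camera: Stand of the inspection camera, fixed to the bench: dark round foot 110 mm across, 16 mm steel post 310 mm tall. Origin under the foot's centre; the camera looks to its -x side, which is roughly towards the robot
- camera_head: Grey camera 50 mm wide, black barrel 36 mm across. Origin: centre of the lens glass, 290 mm above the bench, 70 mm from the post on its -x side. Looks along its own -x, 25 degrees (0.436 rad) below level; +x points back and up into the camera, y is level. Wanted: leg's +x along this +x, tenon's end at x = -100 mm, y = z = 0 here; roll about that line is free
- spare_leg: A second leg of the same size and wood but without a tenon (170 mm long), lying on the bench; leave alone. Origin at the centre of its square block
- mallet: Wooden mallet lying on its side, head 70 x 130 x 60 mm, handle 200 mm; leave alone. Origin on the bench, 90 mm from the head centre along the handle
- chisel: Wood chisel, 230 mm long, lying flat, 27 mm high; leave alone. Origin on the bench where blade meets handle
- sanding_block: Cork sanding block 110 x 65 x 38 mm; leave alone. Origin under its centre
- offcut_a: Wood offcut 160 x 45 x 22 mm; leave alone. Origin under its centre
- offcut_b: L-shaped wood offcut about 130 x 60 x 30 mm; leave alone. Origin under its larger part
- glue: White glue bottle, 60 mm diameter, 150 mm tall, standing; leave alone. Origin under its centre
Not all that is in view belongs to the job. Leave any yellow look-alike of the leg alone.

How it is judged (in metres and radians):
On the way, in this order (a step that is already met when the one before it is completed fails the run):
1. both knobs turned to their end stops, the leg still lying in the jig (value of joint each of knob_tenon, knob_foot above 1.35 rad and distance of leg from where it was at the start of the episode below 0.03 m), for 0.2 s.
2. the leg lifted clear of the jig in the fingers (height (world z) of leg above 0.12 m and contact force between leg and the fingers above 1 N and contact force between leg and jig below 0.1 N), for 0.2 s.
At the end, for the whole second after the job is handed in: Both knobs within 0.1 rad of their stops; leg at rest in the air, held by the fingers alone (over 1 N), middle over 150 mm up, tenon towards the lens, its end 80 to 120 mm from the glass and within 15 mm of the line of sight in y and z, leg's axis within 0.17 rad of that line (value of joint each of knob_tenon, knob_foot above 1.35 rad and x of leg_tip in the frame of camera_head between -0.12 and -0.08 m and y of leg_tip in the frame of camera_head between -0.015 and 0.015 m and z of leg_tip in the frame of camera_head between -0.015 and 0.015 m and x of leg_foot in the frame of camera_head below -0.22 m and angle between the x axis of leg and the x axis of camera_head, either way round below 0.17 rad and height (world z) of leg above 0.15 m and contact force between leg and the fingers above 1 N and contact force between leg and jig below 0.1 N and contact force between leg and camera below 0.1 N and linear speed of leg below 0.02 m/s and angular speed of leg below 0.15 rad/s); the arm keeps its last pose, push and grip.
It fails at once if another thing on the bench is moved by more than 30 mm (distance of any of spare_leg, mallet, chisel, sanding_block, offcut_a, offcut_b, glue from where it was at the start of the episode above 0.03 m).
It fails at once if the camera or its stand is bumped (more than 2 N) (contact force between camera and the arm above 2 N or contact force between camera and the fingers above 2 N or contact force between camera and leg above 2 N).
It also fails if it takes over 67 s, if anything falls off the work surface, if the arm or the gripper's body presses on something with over 40 N, if the wrist force passes 120 N, or if a joint passes its speed limit or range.

## Working session

There is one attempt and no reset: what is moved stays moved. The work goes in short steps, Python scripts to look and compute and a tool call to move; the robot and the scene stay as the last step left them, time stands still between calls to the robot, and variables do not carry over. Pictures are saved under pics/ and viewed, at most 10 in all, crops included, and the job is handed in when it is done.

Besides the shell and the picture viewer there is one more tool, called after ">>>" as a command line: name --pt "numbers of a row" for each row, then --argument value for the rest. apply_moves: Moves the arm, as the interface text tells. Scaled input: -1 to 1 covers 1000 mm each way for a shift and 90 degrees each way for a turn. Its arguments: {"type":"object","properties":{"targets":{"type":"array","items":{"type":"array","items":{"type":"number"}}},"newtons":{"type":"number"}},"required":["targets"]}

```bash
mkdir -p pics; ls
cat > h.py <<'E'
import numpy as np, cv2
from plant import get_state, capture, close_job
def save(name,fn):
    c=capture(name); cv2.imwrite('pics/'+fn,c['frame'][:,:,::-1]); np.savez(''+fn[:-4],**c); return c
def pts(c):
    K=c['camera_matrix'];d=c['range_z'];v,u=np.mgrid[:d.shape[0],:d.shape[1]]
    P=np.stack([(u-K[0,2])/K[0,0]*d,(v-K[1,2])/K[1,1]*d,d],-1)
    return P@c['T'][:3,:3].T+c['T'][:3,3]
E
python3 - <<'E'
from h import *
a=save('scene','s1.png');b=save('side','d1.png');w=save('wrist','w1.png')
for c in(a,b,w):print(c['T'].round(3).tolist(),c['camera_matrix'][0,0])
print(get_state())
E
```

```text
pics
[[0.34, 0.693, -0.635, 1.472], [0.94, -0.253, 0.227, -0.25], [-0.003, -0.675, -0.738, 1.276], [0.0, 0.0, 0.0, 1.0]] 413.1525628862629
[[0.95, -0.209, 0.23, 0.21], [-0.311, -0.6, 0.737, -0.929], [-0.016, -0.772, -0.635, 1.03], [0.0, 0.0, 0.0, 1.0]] 430.1514266074158
[[-1.0, 0.001, -0.002, 0.675], [0.0, 0.968, 0.25, -0.066], [0.002, 0.25, -0.968, 0.384], [0.0, 0.0, 0.0, 1.0]] 303.08883210998636
{'time_s': 0.15, 'joints': array([ 1.65060386e+01,  2.05809139e+01,  6.45273558e-01, -1.36646861e-02,
       -7.01358869e+01, -1.65060149e+01]), 'qd': array([-0.03560378, -0.07786636,  0.08392194, -0.02105391,  0.01571537,
        0.01792943]), 'joint_torque': array([ 1.39394037e-04, -5.83274567e+01,  2.93289685e+01,  7.00122759e+00,
        8.75052094e-03, -9.76538854e-05]), 'tcp_pos': array([ 6.74650259e-01, -4.19906313e-05,  2.44849094e-01]), 'eef_rot': array([ 1.79927770e+02, -8.00571271e-03, -9.00046225e+01]), 'contact_force': array([-0.8476445 , -0.2835922 ,  0.46706564]), 'moment': array([ 0.02674712, -0.06628515, -0.03848806]), 'gripper_force': 0.0, 'gripper_width': 0.08797481453556372}
```

View pics/s1.png

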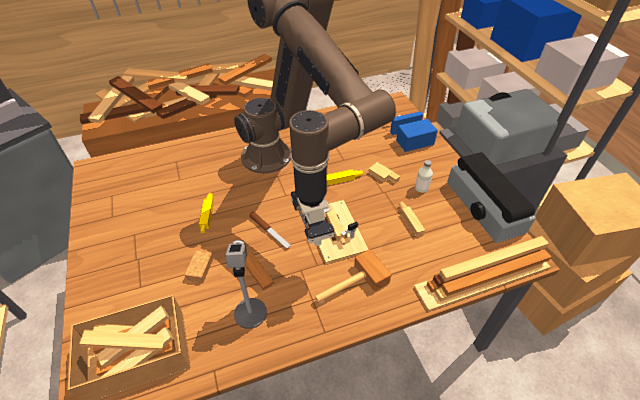

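View pics/d1.png

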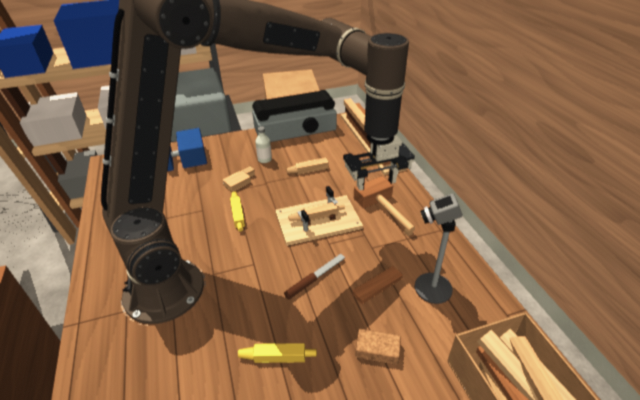

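The scene view shows the jig at about (340,235), partly behind the gripper, and the camera at (240,255) with its foot at (250,313). In the side view the jig is at (318,220) and the camera at (440,210) with its foot at (433,288). There are three leg-like things: the pale one in the jig at side (318,211), and yellow ones at (238,212) and (278,353). The jig one fits because it is pale and under the toes. I'll confirm that in a crop.

Run:
```python
from h import *
b=dict(np.load('d1.npz'));P=pts(b);f=b['frame']
hsv=cv2.cvtColor(f,cv2.COLOR_RGB2HSV)
cr=cv2.resize(f[165:305,260:480],None,fx=3.6,fy=3.6,interpolation=cv2.INTER_CUBIC)[:, :,::-1]
cv2.imwrite('pics/crop1.png',cr[:600,:800])
# board
roi=np.zeros(f.shape[:2],bool);roi[185:250,265:370]=1
z=P[...,2]
m=roi&(z>.010)&(z<.026)&(hsv[...,1]<150)&(hsv[...,2]>120)
m=cv2.morphologyEx(m.astype(np.uint8),cv2.MORPH_OPEN,np.ones((2,2)))>0
q=P[m];print(m.sum(),cv2.minAreaRect((q[:,:2]*1000).astype(np.float32)))
# knobs tops
for lo,hi in((.085,.10),):
    m=roi&(z>lo)&(z<hi);n,l,s,c=cv2.connectedComponentsWithStats(m.astype(np.uint8))
    for i in range(1,n):
        q=P[l==i];print('knob',len(q),c[i].round(),q.mean(0).round(4),cv2.minAreaRect((q[:,:2]*1000).astype(np.float32)))
# leg top
m=roi&(z>.050)&(z<.064)&(hsv[...,1]<160)&(hsv[...,2]>130);q=P[m];print('leg',m.sum(),cv2.minAreaRect((q[:,:2]*1000).astype(np.float32)))
# camera
for n_,c in(('side',b),('scene',dict(np.load('s1.npz')))):
    P=pts(c);z=P[...,2];d=(np.hypot(P[...,0]-.95,P[...,1]+.2)<.35)&(c['range_z']>0)
    g=c['frame'].astype(int);roi=np.zeros(z.shape,bool)
    if n_=='side':roi[185:305,410:470]=1
    else:roi[235:335,220:275]=1
    grey=(g.max(2)-g.min(2)<35)
    for lo,hi in((.003,.03),(.03,.08),(.08,.12),(.12,.16),(.16,.2),(.2,.24),(.24,.28),(.28,.32),(.32,.36)):
        m=roi&d&(z>lo)&(z<hi)&grey;q=P[m]
        if len(q)>3:print(n_,lo,len(q),np.median(q,0).round(3),q.min(0).round(3),q.max(0).round(3))
```

```text
1885 ((452.90570068359375, -352.930419921875), (1215.166748046875, 290.3740539550781), 80.57894897460938)
knob 40 [330. 190.] [0.5871 0.1818 0.0921] ((586.5672607421875, 183.37229919433594), (15.339950561523438, 39.434513092041016), 16.248170852661133)
knob 47 [304. 214.] [0.4688 0.0889 0.0925] ((470.0433654785156, 90.39838409423828), (13.925840377807617, 39.7490119934082), 8.973505973815918)
leg 331 ((586.1807861328125, 153.95867919921875), (317.06451416015625, 72.44432067871094), 15.933511734008789)
side 0.003 825 [ 0.754 -0.264  0.013] [ 0.707 -0.31   0.004] [ 0.814 -0.199  0.029]
side 0.03 66 [ 0.756 -0.26   0.056] [ 0.751 -0.265  0.032] [ 0.766 -0.248  0.079]
side 0.08 55 [ 0.756 -0.26   0.098] [ 0.752 -0.264  0.08 ] [ 0.767 -0.248  0.119]
side 0.12 53 [ 0.756 -0.26   0.141] [ 0.751 -0.264  0.12 ] [ 0.763 -0.252  0.159]
side 0.16 55 [ 0.757 -0.26   0.182] [ 0.751 -0.265  0.162] [ 0.764 -0.252  0.2  ]
side 0.2 58 [ 0.757 -0.26   0.222] [ 0.752 -0.266  0.201] [ 0.764 -0.252  0.24 ]
side 0.24 116 [ 0.754 -0.267  0.268] [ 0.742 -0.274  0.24 ] [ 0.772 -0.247  0.279]
side 0.28 334 [ 0
[... 195 characters left out ...]
 -0.306  0.003] [ 0.82 -0.2   0.03]
scene 0.03 37 [ 0.771 -0.252  0.057] [ 0.763 -0.26   0.032] [ 0.775 -0.244  0.078]
scene 0.08 31 [ 0.771 -0.253  0.099] [ 0.765 -0.26   0.082] [ 0.774 -0.245  0.118]
scene 0.12 29 [ 0.772 -0.252  0.141] [ 0.768 -0.259  0.121] [ 0.774 -0.247  0.16 ]
scene 0.16 32 [ 0.77  -0.253  0.183] [ 0.767 -0.26   0.16 ] [ 0.773 -0.246  0.198]
scene 0.2 34 [ 0.771 -0.253  0.219] [ 0.766 -0.26   0.202] [ 0.773 -0.246  0.238]
scene 0.24 90 [ 0.776 -0.254  0.273] [ 0.759 -0.269  0.248] [ 0.782 -0.239  0.28 ]
scene 0.28 112 [ 0.777 -0.245  0.314] [ 0.692 -0.28   0.281] [ 0.791 -0.216  0.32 ]
scene 0.32 372 [ 0.765 -0.249  0.336] [ 0.711 -0.278  0.32 ] [ 0.786 -0.217  0.35 ]
```

View pics/crop1.png

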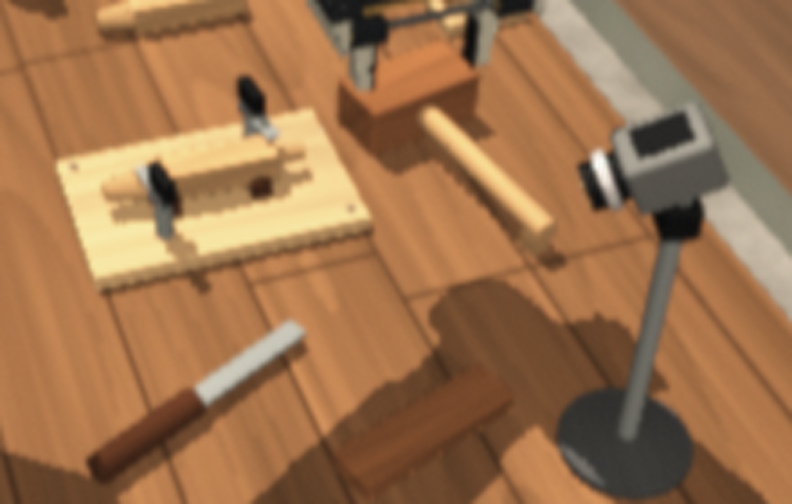

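View pics/w1.png

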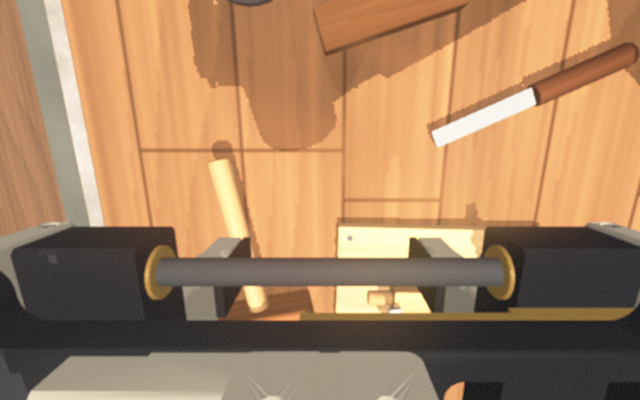

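The crop confirms the pale leg under two black knobs with steel toes. Its tenon points right, at crop (290,150), and the camera faces left. Next I'll refine the jig pose and the camera yaw.

Run:
```python
from h import *
b=dict(np.load('d1.npz'));f=b['frame'];K=b['camera_matrix'];T=b['T']
hsv=cv2.cvtColor(f,cv2.COLOR_RGB2HSV)
def plane(uv,z):
    uv=np.asarray(uv,float).reshape(-1,2);r=np.c_[(uv-K[:2,2])/K[0,0],np.ones(len(uv))]@T[:3,:3].T
    return T[:3,3]+r*((z-T[2,3])/r[:,2])[:,None]
P=pts(b);z=P[...,2];w=(abs(P[...,0]-.528)<.2)&(abs(P[...,1]-.136)<.15)
m=w&(z>.011)&(z<.026);m=cv2.morphologyEx(m.astype(np.uint8),cv2.MORPH_OPEN,np.ones((3,3)))
n,l,s,c=cv2.connectedComponentsWithStats(m);i=1+np.argmax(s[1:,4]);q=np.argwhere(l==i)[:,::-1]
X=plane(q,.018)[:,:2]*1000
print('board',s[i],cv2.minAreaRect(X.astype(np.float32)))
m=w&(z>.052)&(z<.063)&(hsv[...,1]>60)
n,l,s,c=cv2.connectedComponentsWithStats(m.astype(np.uint8));i=1+np.argmax(s[1:,4])
X=plane(np.argwhere(l==i)[:,::-1],.058)[:,:2]*1000
print('leg top',s[i],cv2.minAreaRect(X.astype(np.float32)),cv2.fitLine(X.astype(np.float32),cv2.DIST_HUBER,0,.01,.01).ravel())
for n_,c in(('side',b),('scene',dict(np.load('s1.npz')))):
    P=pts(c);z=P[...,2];g=c['frame'].astype(int);K=c['camera_matrix'];T=c['T']
    d=(np.hypot(P[...,0]-.735,P[...,1]+.25)<.09)&(z>.25)
    dx,dy=P[:,2:]-P[:,:-2],P[2:]-P[:-2]
    N=np.zeros(P.shape);N[1:-1,1:-1]=np.cross(dx[1:-1],dy[:,1:-1]);N/=np.linalg.norm(N,axis=2,keepdims=True)+1e-12
    N*=np.sign(N[...,2:]+1e-9)
    t=d&(N[...,2]>.85);n=np.median(N[t],0);print(n_,'top normal',t.sum(),n.round(3),'yaw from tilt',np.degrees(np.arctan2(-n[1],-n[0])).round(1))
    q=P[t];r=cv2.minAreaRect((q[:,:2]*1000).astype(np.float32));print(r)
    # barrel: dark/white pts furthest
    q=P[d];a=q[:,:2]-[.763,-.254];k=np.argsort(-np.hypot(*a.T))[:40];print('far',q[k].mean(0).round(4))
    for lo in np.arange(0,.1,.01):
        rr=np.hypot(*a.T);mm=(rr>lo)&(rr<lo+.01)
        if mm.sum()>8:print(round(lo,2),mm.sum(),q[mm].mean(0).round(4),np.degrees(np.arctan2(*(-np.mean(a[mm],0))[::-1])).round(1))
```

```text
board [ 276  196   86   47 1847] ((528.085205078125, 135.80284118652344), (176.86016845703125, 270.0084228515625), 88.90674591064453)
leg top [299 203  39  13 241] ((534.0971069335938, 135.2052459716797), (40.98850631713867, 135.5018310546875), 88.84403228759766) [ 9.9640000e-01 -8.4776714e-02  5.3933832e+02  1.3668600e+02]
side top normal 200 [-0.14   0.038  0.944] yaw from tilt -15.0
((730.5596313476562, -247.63876342773438), (46.11345672607422, 84.2455062866211), 68.95853424072266)
far [ 0.69   -0.2418  0.3031]
0.0 34 [ 0.7616 -0.2552  0.3284] 40.7
0.01 172 [ 0.7562 -0.261   0.2979] 45.6
0.02 244 [ 0.7508 -0.2696  0.3244] 52.0
0.03 160 [ 0.7329 -0.262   0.3236] 14.9
0.04 130 [ 0.721  -0.2568  0.3186] 3.8
0.05 118 [ 0.7105 -0.251   0.3157] -3.2
0.06 79 [ 0.6985 -0.2477  0.3067] -5.6
0.07 46 [ 0.6904 -0.2428  0.3028] -8.8
scene top normal 125 [-0.226  0.049  0.912] yaw from tilt -12.3
((741.6860961914062, -245.2269744873047), (42.087162017822266, 85.67778778076172), 74.17949676513672)
far [ 0.7057 -0.2317  0.3138]
0.0 55 [ 0.7662 -0.2547  0.3316] 167.5
0.01 221 [ 0.7709 -0.2549  0.3103] 173.6
0.02 195 [ 0.7707 -0.2495  0.3249] -149.7
0.03 59 [ 0.7442 -0.2359  0.3266] -43.9
0.04 31 [ 0.7264 -0.2339  0.3246] -28.7
0.05 20 [ 0.7138 -0.2324  0.319 ] -23.7
0.06 14 [ 0.7027 -0.2336  0.3133] -18.7
```

>>> apply_moves --pt "0.7 -0.023 0.011 0 0 0 0" --pt "0.7 -0.023 0.011 0 0 0 0" --pt "0.7 -0.023 0.011 0 0 0 0" --pt "0.7 -0.023 0.011 0 0 0 0" --pt "0.7 -0.023 0.011 0 0 0 0" --pt "0.7 -0.023 0.011 0 0 0 0" --pt "0.7 -0.023 0.011 0 0 0 0" --pt "0.7 -0.022 0.011 0 0 0 0" --pt "0.7 0 0 0 0 0 -0.039" --pt "0.7 0 0 0 0 0 -0.039" --pt "0.7 0 0 0.02 0 0 0" --pt "0.7 0 0 0.02 0 0 0" --pt "0.7 0 0 0.02 0 0 0" --pt "0.7 0 0 0 0 0 0" --pt "0.7 0 0 0 0 0 0" --pt "0.7 0 0 0 0 0 0" --newtons 20

```text
time_s: 1.48
tcp_pos: [0.5876, 0.1831, 0.1866]
eef_rot: [-179.9, -0.0, -83.0]
contact_force: [0.0, -0.1, 0.6]
gripper_width: 0.0614
gripper_force: 0.0
```

Run:
```python
from h import *
s=get_state();print(s['tcp_pos'],s['eef_rot'],s['joints'])
w=save('wrist','w2.png');b=save('side','d2.png')
cv2.imwrite('pics/two.png',np.vstack([w['frame'][:,:,::-1][100:400],cv2.resize(b['frame'][120:270,240:480],(640,400))[:300,:,::-1]]))
```

```text
[0.58757375 0.18314699 0.18660667] [-1.79942618e+02 -3.67777922e-03 -8.29650122e+01] [ 3.54890790e+01  1.74371924e+01 -1.19097671e+01  3.50914199e-02
 -6.06043471e+01 -2.84713005e+01]
```

View pics/two.png

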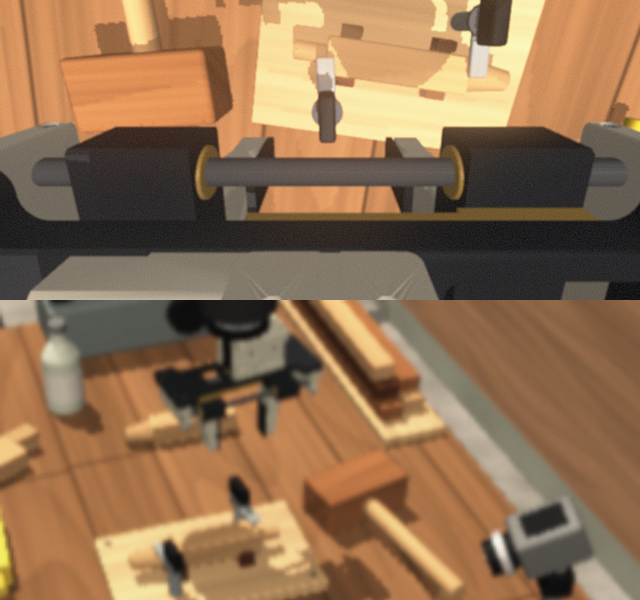

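The wrist view shows the tenon knob bar upright at about (326,212), which matches the tool yaw, and the foot knob at (493,115). I'll check the bars' centres and angles by depth.

```bash
cat >> h.py <<'E'
def knobs(c,lo=.0925,hi=.099):
    P=pts(c);z=P[...,2];w=(abs(P[...,0]-.528)<.12)&(abs(P[...,1]-.136)<.09)&(z>lo)&(z<hi)
    n,l,s,cc=cv2.connectedComponentsWithStats(w.astype(np.uint8))
    for i in range(1,n):
        if s[i,4]>25:
            q=P[l==i];r=cv2.minAreaRect((q[:,:2]*1000).astype(np.float32));print('knob',s[i,4],cc[i].round(),q.mean(0).round(4),[np.round(x,1) for x in r])
E
python3 -c "
from h import *
knobs(dict(np.load('w2.npz')));knobs(dict(np.load('d2.npz')))"
```

```text
knob 971 [501. 118.] [0.4718 0.0937 0.0941] [array([471.5,  94.1]), array([14.2, 39.5]), np.float64(9.5)]
knob 737 [327. 219.] [0.5892 0.1863 0.0941] [array([589.1, 186.4]), array([13.8, 39.3]), np.float64(8.9)]
knob 28 [304. 213.] [0.4695 0.0909 0.0947] [array([469.3,  92. ]), array([12.9, 38.7]), np.float64(8.3)]
```

>>> apply_moves --pt "0.7 -0.002 0 0.02 0 0 -0.015" --pt "0.7 0 0 0.02 0 0 0" --pt "0.7 0 0 0.02 0 0 0" --pt "0.7 0 0 0.02 0 0 0" --pt "0.7 0 0 0.01 0 0 0" --pt "0.7 0 0 0.01 0 0 0" --pt "0.7 0 0 0 0 0 0" --pt "0.7 0 0 0 0 0 0" --pt "0 0 0 0 0 0 0" --pt "0 0 0 0 0 0 0" --pt "0 0 0 0 0 0 0" --pt "0 0 0 0 0 0 0" --pt "0 0 0 0 0 0 0" --pt "0 0 0 0 0 0 0" --pt "0 0 0 0 0 0 0" --pt "0 0 0 0 0 0 0" --newtons 20

```text
time_s: 2.92
tcp_pos: [0.5894, 0.1856, 0.0863]
eef_rot: [-179.7, 0.0, -81.6]
contact_force: [8.7, -0.6, -4.8]
gripper_width: 0.026
gripper_force: 20.0
```

Run:
```python
from h import *
w=save('wrist','w3.png');b=save('side','d3.png')
cv2.imwrite('pics/three.png',np.vstack([w['frame'][100:400,:,::-1],cv2.resize(b['frame'][160:235,270:430],(640,300),interpolation=cv2.INTER_CUBIC)[:,:,::-1]]))
s=get_state();print(s['gripper_width'],s['gripper_force'],s['contact_force'],s['moment'])
```

```text
0.02598793563579835 20.001622438430786 [ 9.52450906 -0.35251541 -4.42810334] [-0.43407403 -3.27274509 -0.07080608]
```

View pics/three.png

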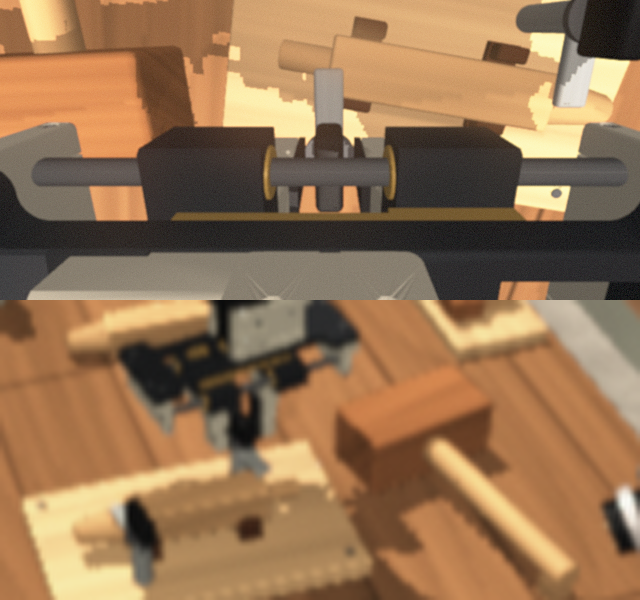

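The jaws closed on the round hub (26 mm) below the bar, so I'll open, rise and grip again.

>>> apply_moves --pt "0.6 0 0 0 0 0 0" --pt "0.6 0 0 0 0 0 0" --pt "0.6 0 0 0 0 0 0" --pt "0.6 0 -0.002 -0.008 0 0 0" --pt "0.6 0 0 0 0 0 0" --pt "0.6 0 0 0 0 0 0" --pt "0 0 0 0 0 0 0" --pt "0 0 0 0 0 0 0" --pt "0 0 0 0 0 0 0" --pt "0 0 0 0 0 0 0" --pt "0 0 0 0 0 0 0" --pt "0 0 0 0 0 0 0" --pt "0 0 0 0 0 0 0" --pt "0 0 0 0 0 0 0" --newtons 25

```text
time_s: 4.18
tcp_pos: [0.5896, 0.1854, 0.0936]
eef_rot: [-179.9, 0.0, -81.6]
contact_force: [4.7, -1.3, -3.0]
gripper_width: 0.0136
gripper_force: 25.0
```

>>> apply_moves --pt "0 0 0 0 0 0 -0.045" --pt "0 0 0 0 0 0 -0.045" --pt "0 0 0 0 0 0 -0.045" --pt "0 0 0 0 0 0 -0.045" --pt "0 0 0 0 0 0 -0.045" --pt "0 0 0 0 0 0 -0.045" --pt "0 0 0 0 0 0 -0.045" --pt "0 0 0 0 0 0 -0.045" --pt "0 0 0 0 0 0 -0.045" --pt "0 0 0 0 0 0 -0.045" --pt "0 0 0 0 0 0 -0.045" --pt "0 0 0 0 0 0 -0.045" --pt "0 0 0 0 0 0 -0.045" --pt "0 0 0 0 0 0 -0.045" --pt "0 0 0 0 0 0 -0.045" --pt "0 0 0 0 0 0 -0.045" --pt "0 0 0 0 0 0 -0.045" --pt "0 0 0 0 0 0 0"

```text
time_s: 5.68
tcp_pos: [0.5905, 0.1863, 0.0936]
eef_rot: [-179.9, -0.2, -12.5]
contact_force: [7.7, 1.5, -6.8]
gripper_width: 0.014
gripper_force: 25.0
```

>>> apply_moves --pt "0 0 0 0 0 0 -0.022" --pt "0 0 0 0 0 0 -0.022" --pt "0 0 0 0 0 0 -0.022" --pt "0 0 0 0 0 0 -0.022" --pt "0 0 0 0 0 0 0"

```text
time_s: 6.1
tcp_pos: [0.5903, 0.1864, 0.0937]
eef_rot: [-179.9, -0.2, -4.8]
contact_force: [6.1, 2.6, -4.8]
gripper_width: 0.0142
gripper_force: 26.2
```

```bash
python3 -c "
from h import *
s=get_state();print(s['eef_rot'],s['tcp_pos'],s['moment'],s['contact_force'],s['gripper_width'],s['joints'])"
```

```text
[-1.79864983e+02 -1.54613190e-01 -4.79344040e+00] [0.59027527 0.1863618  0.09366249] [ 0.70299959 -2.41648141 -0.70913966] [ 6.13877944  2.59426432 -4.81464022] 0.014221590448970627 [ 3.55708842e+01  2.28959760e+01 -1.74752737e+01 -3.60845752e-03
 -4.94235012e+01  4.96381998e+01]
```

>>> apply_moves --pt "0.7 0 0 0 0 0 0" --pt "0.7 0 0 0 0 0 0" --pt "0.7 0 0 0 0 0 0" --pt "0.7 0 0 -0.02 0 0 0" --pt "0.7 0 0 -0.02 0 0 0" --pt "0.7 0 0 -0.02 0 0 0" --pt "0.7 -0.022 0.02 0 0 0 0" --pt "0.7 -0.022 0.02 0 0 0 0" --pt "0.7 -0.022 0.02 0 0 0 0" --pt "0.7 -0.022 0.02 0 0 0 0" --pt "0.7 -0.021 0.021 0 0 0 0"

```text
time_s: 7.02
tcp_pos: [0.4699, 0.0928, 0.1534]
eef_rot: [180.0, 0.0, -4.9]
contact_force: [0.2, 0.3, 0.5]
gripper_width: 0.0614
gripper_force: 0.0
```

>>> apply_moves --pt "0.7 0 0 0 0 0 0.077" --pt "0.7 0 0 0 0 0 0.077" --pt "0.7 0 0 0 0 0 0.077" --pt "0.7 0 0 0 0 0 0.077" --pt "0.7 0 0 0 0 0 0.077" --pt "0.7 0 0 0 0 0 0.077" --pt "0.7 0 0 0 0 0 0.077" --pt "0.7 0 0 0 0 0 0.077" --pt "0.7 0 0 0 0 0 0.077" --pt "0.7 0 0 0 0 0 0.077" --pt "0.7 0 0 0 0 0 0.077" --pt "0.7 0 0 0 0 0 0" --pt "0.7 0 0 0 0 0 0"

```text
time_s: 8.1
tcp_pos: [0.4713, 0.0937, 0.1536]
eef_rot: [180.0, -0.0, -80.9]
contact_force: [-1.5, 0.2, -0.7]
gripper_width: 0.0615
gripper_force: 0.0
```

```bash
python3 -c "
from h import *
s=get_state();print(s['eef_rot'],s['tcp_pos'])
b=save('side','d4.png');w=save('wrist','w4.png');knobs(b);knobs(w)"
```

```text
[ 1.79987570e+02 -4.08679535e-03 -8.08736002e+01] [0.47129663 0.09368908 0.15360356]
knob 29 [304. 213.] [0.4683 0.0926 0.095 ] [array([469. ,  93.2]), array([12.8, 38.3]), np.float64(4.6)]
knob 980 [330. 228.] [0.471  0.0929 0.0941] [array([471. ,  93.3]), array([13.6, 38.7]), np.float64(7.7)]
```

>>> apply_moves --pt "0.7 0 0 0.02 0 0 0" --pt "0.7 0 0 0.02 0 0 0" --pt "0.7 0 0 0.02 0 0 0" --pt "0.7 0 0 0 0 0 0" --pt "0.7 0 0 0 0 0 0" --pt "0 0 0 0 0 0 0" --pt "0 0 0 0 0 0 0" --pt "0 0 0 0 0 0 0" --pt "0 0 0 0 0 0 0" --pt "0 0 0 0 0 0 0" --pt "0 0 0 0 0 0 0" --pt "0 0 0 0 0 0 0" --pt "0 0 0 0 0 0 0" --newtons 25

```text
time_s: 9.28
tcp_pos: [0.4712, 0.0937, 0.0936]
eef_rot: [180.0, -0.0, -81.1]
contact_force: [-12.3, 1.5, 11.0]
gripper_width: 0.0138
gripper_force: 25.4
```

>>> apply_moves --pt "0 0 0.001 0 0 0 -0.045" --pt "0 0 0 0 0 0 -0.045" --pt "0 0 0 0 0 0 -0.045" --pt "0 0 0 0 0 0 -0.045" --pt "0 0 0 0 0 0 -0.045" --pt "0 0 0 0 0 0 -0.045" --pt "0 0 0 0 0 0 -0.045" --pt "0 0 0 0 0 0 -0.045" --pt "0 0 0 0 0 0 -0.045" --pt "0 0 0 0 0 0 -0.045" --pt "0 0 0 0 0 0 -0.045" --pt "0 0 0 0 0 0 -0.045" --pt "0 0 0 0 0 0 -0.045" --pt "0 0 0 0 0 0 -0.045" --pt "0 0 0 0 0 0 -0.045" --pt "0 0 0 0 0 0 -0.045" --pt "0 0 0 0 0 0 -0.045" --pt "0 0 0 0 0 0 0"

```text
time_s: 10.78
tcp_pos: [0.4709, 0.0936, 0.0937]
eef_rot: [180.0, -0.0, -12.0]
contact_force: [2.9, -1.7, 0.2]
gripper_width: 0.0135
gripper_force: 25.0
```

>>> apply_moves --pt "0 0 0 0 0 0 -0.022" --pt "0 0 0 0 0 0 -0.022" --pt "0 0 0 0 0 0 -0.022" --pt "0 0 0 0 0 0 -0.022" --pt "0 0 0 0 0 0 0"

```text
time_s: 11.2
tcp_pos: [0.4707, 0.0936, 0.0937]
eef_rot: [-180.0, -0.0, -4.4]
contact_force: [1.6, -1.8, 0.7]
gripper_width: 0.0143
gripper_force: 26.3
```

```bash
python3 -c "
from h import *
s=get_state();print(s['eef_rot'],s['tcp_pos'],s['moment'],s['contact_force'],s['gripper_width'])"
```

```text
[-1.79991952e+02 -1.07872766e-02 -4.42655676e+00] [0.47071516 0.09359431 0.09367223] [-0.74487547 -0.52248868 -0.69705646] [ 1.61914855 -1.7539631   0.65709834] 0.01430690401577297
```

>>> apply_moves --pt "1 0 0 0 0 0 0" --pt "1 0 0 0 0 0 0" --pt "1 0 0 0 0 0 0" --pt "1 0 0 -0.03 0 0 0" --pt "1 0 0 -0.03 0 0 0" --pt "1 0 0 -0.03 0 0 0" --pt "1 0 0 -0.03 0 0 0" --pt "1 -0.02 -0.02 -0.02 0 0 0.018" --pt "1 -0.01 -0.025 -0.02 0 0 0.018" --pt "1 0 0 0 0 0 0" --pt "1 0 0 0 0 0 0"

```text
time_s: 12.12
tcp_pos: [0.4448, 0.1424, 0.2548]
eef_rot: [-179.9, -0.1, -7.5]
contact_force: [-0.8, 0.5, -1.0]
gripper_width: 0.0823
gripper_force: 0.0
```

Run:
```python
from h import *
s=get_state();print(s['eef_rot'],s['tcp_pos'])
b=save('side','d5.png');w=save('wrist','w5.png');sc=save('scene','s5.png');knobs(b);knobs(w);knobs(sc)
cv2.imwrite('pics/five.png',np.vstack([w['frame'][0:300,:,::-1],cv2.resize(b['frame'][160:235,270:430],(640,300),interpolation=cv2.INTER_CUBIC)[:,:,::-1]]))
for c in(w,b,sc):
    P=pts(c);z=P[...,2];m=(abs(P[...,0]-.53)<.12)&(abs(P[...,1]-.139)<.035)&(z>.053)&(z<.062)
    n,l,st,cc=cv2.connectedComponentsWithStats(m.astype(np.uint8));i=1+np.argmax(st[1:,4]);print('legtop',[np.round(x,1) for x in cv2.minAreaRect((P[l==i][:,:2]*1000).astype(np.float32))])
```

```text
[-1.79869961e+02 -1.06884311e-01 -7.46191521e+00] [0.44480308 0.14236994 0.2547693 ]
knob 31 [304. 213.] [0.4683 0.0905 0.0949] [array([469.6,  90.6]), array([16.3, 36.1]), np.float64(74.2)]
knob 660 [259.  47.] [0.5897 0.1865 0.0941] [array([589.3, 186.7]), array([13.7, 38.6]), np.float64(81.0)]
knob 511 [374. 165.] [0.4716 0.094  0.0941] [array([471.5,  94. ]), array([13.6, 38.4]), np.float64(81.5)]
legtop [array([518.9, 140.6]), array([ 34. , 155.2]), np.float64(88.6)]
legtop [array([519.6, 138.4]), array([ 39.8, 151.4]), np.float64(88.0)]
legtop [array([526.8, 141.9]), array([ 34.5, 149.6]), np.float64(88.2)]
```

View pics/five.png

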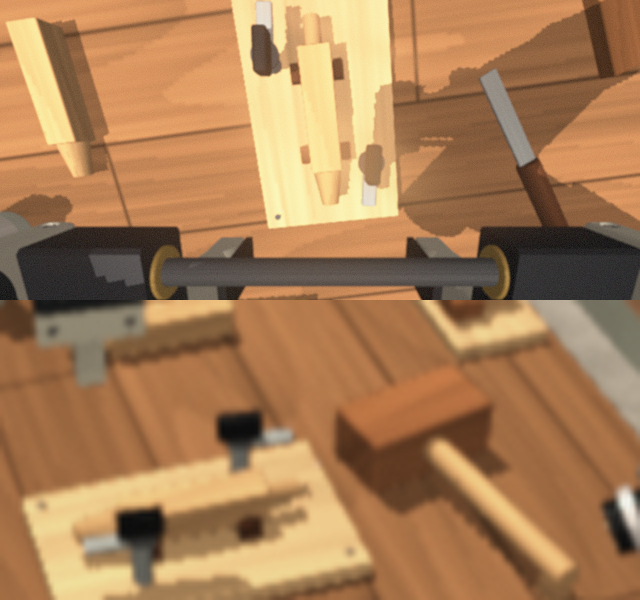

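Both knobs are at their stops: the toes lie along the jig in both views. The leg block centre is about (0.531, 0.140), yaw −1.5°. Next is the grasp.

>>> apply_moves --pt "0.7 0 0 0 0 0 -0.067" --pt "0.7 0.029 0 0 0 0 0" --pt "0.7 0.029 0 0 0 0 0" --pt "0.7 0.028 0 0 0 0 0" --pt "0.7 0 0 0.03 0 0 0" --pt "0.7 0 0 0.03 0 0 0" --pt "0.7 0 0 0.03 0 0 0" --pt "0.7 0 0 0.03 0 0 0" --pt "0.7 0 0 0.02 0 0 0" --pt "0.7 0 0 0 0 0 0" --pt "0.7 0 0 0 0 0 0"

```text
time_s: 13.18
tcp_pos: [0.5301, 0.1375, 0.1121]
eef_rot: [179.8, 0.2, -1.6]
contact_force: [-0.6, -0.7, 1.1]
gripper_width: 0.0612
gripper_force: 0.0
```

```bash
python3 -c "
from h import *
s=get_state();print(s['eef_rot'],s['tcp_pos'],s['contact_force'])"
```

```text
[179.84302993   0.19159325  -1.57618407] [0.5300951  0.13748823 0.11212984] [-0.60657363 -0.6919193   1.09565104]
```

>>> apply_moves --pt "0.7 0.001 -0.0025 0.02 0 0 0" --pt "0.7 0 0 0.02 0 0 0" --pt "0.7 0 0 0.01 0 0 0" --pt "0.7 0 0 0.01 0 0 0" --pt "0.7 0 0 0 0 0 0" --pt "0 0 0 0 0 0 0" --pt "0 0 0 0 0 0 0" --pt "0 0 0 0 0 0 0" --pt "0 0 0 0 0 0 0" --pt "0 0 0 0 0 0 0" --pt "0 0 0 0 0 0 0" --pt "0 0 0 0 0 0 0" --pt "0 0 0 0 0 0 0" --newtons 30

```text
time_s: 14.27
tcp_pos: [0.5321, 0.1413, 0.0542]
eef_rot: [-180.0, -0.0, -1.5]
contact_force: [-1.8, -0.3, 5.9]
gripper_width: 0.0335
gripper_force: 30.0
```

>>> apply_moves --pt "0 0 0 -0.01 0 0 0" --pt "0 0 0 -0.02 0 0 0" --pt "0 0 0 -0.03 0 0 0" --pt "0 0 0 -0.03 0 0 0" --pt "0 0 0 -0.03 0 0 0" --pt "0 0 0 -0.03 0 0 0" --pt "0 0 0 -0.03 0 0 0" --pt "0 0 0 -0.01 0 0 0" --pt "0 0 0 0 0 0 0" --pt "0 0 0 0 0 0 0" --pt "0 0 0 0 0 0 0"

```text
time_s: 15.18
tcp_pos: [0.531, 0.141, 0.2424]
eef_rot: [180.0, 0.1, -1.5]
contact_force: [0.2, 0.0, -1.9]
gripper_width: 0.0335
gripper_force: 30.0
```

```bash
cat >> h.py <<'E'
def legfit(c,ctr):
    P=pts(c);g=c['frame'];h=cv2.cvtColor(g,cv2.COLOR_RGB2HSV)
    m=(np.linalg.norm(P-ctr,axis=2)<.125)&(h[...,1]>60)&(c['range_z']>0)&(P[...,2]>.1)
    n,l,st,cc=cv2.connectedComponentsWithStats(m.astype(np.uint8));i=1+np.argmax(st[1:,4])
    q=P[l==i];f=cv2.fitLine(q.astype(np.float32),cv2.DIST_HUBER,0,.001,.001).ravel();d=f[:3]*np.sign(f[0]);t=(q-f[3:])@d
    print('leg px',st[i],'dir',d.round(3),'ends',(f[3:]+d*t.min()).round(4),(f[3:]+d*t.max()).round(4),round(t.max()-t.min(),3))
E
python3 - <<'E'
from h import *
s=get_state();print(s['eef_rot'],s['tcp_pos'],s['contact_force'],s['gripper_force'])
b=save('side','d6.png');sc=save('scene','s6.png')
cv2.imwrite('pics/six.png',np.vstack([cv2.resize(b['frame'][140:260,280:480],(500,300)),cv2.resize(sc['frame'][200:320,200:400],(500,300))])[:,:,::-1])
ctr=s['tcp_pos']-[0,0,.012]
for c in(b,sc):legfit(c,ctr)
# lens: dark barrel front; white ring in side view
P=pts(b);g=b['frame'].astype(int);z=P[...,2]
d=(np.hypot(P[...,0]-.735,P[...,1]+.25)<.1)&(z>.24)
white=d&(g.min(2)>200);dark=d&(g.max(2)<60)
print('white',white.sum(),P[white].mean(0).round(4),np.argwhere(white).mean(0))
P0=np.array([.763,-.254])
q=P[d]; q=q[np.hypot(*(q[:,:2]-P0).T)>.045]
f=cv2.fitLine(q.astype(np.float32),cv2.DIST_HUBER,0,.001,.001).ravel();print('barrel line',f.round(3))
for nm,c in(('side',b),('scene',sc)):
    P=pts(c);z=P[...,2];d=(np.hypot(P[...,0]-.735,P[...,1]+.25)<.1)&(z>.24);q=P[d]
    for yaw in(-10,-14,-18,-22):
        ex=np.array([np.cos(np.radians(yaw))*np.cos(.436),np.sin(np.radians(yaw))*np.cos(.436),np.sin(.436)]);ey=np.array([-np.sin(np.radians(yaw)),np.cos(np.radians(yaw)),0]);ez=np.cross(ex,ey)
        L=np.r_[P0-.07*np.array([np.cos(np.radians(yaw)),np.sin(np.radians(yaw))]),.29]
        a=(q-L)@np.c_[ex,ey,ez]
        bar=a[(a[:,0]<.018)];bod=a[a[:,0]>.03]
        print(nm,yaw,'barrel',len(bar),bar.min(0).round(3),bar.max(0).round(3),'body',np.percentile(bod,[1],axis=0).round(3),np.percentile(bod,[99],axis=0).round(3))
E
```

```text
[ 1.79967509e+02  1.05605797e-01 -1.54400511e+00] [0.53096094 0.14095311 0.2424206 ] [ 0.2018406   0.04309321 -1.89123289] 29.999727308750153
leg px [284 137  62  42 618] dir [ 0.997 -0.046 -0.06 ] ends [0.4237 0.1313 0.2398] [0.6227 0.1222 0.2277] 0.2
leg px [329 183  20  29 298] dir [ 0.981 -0.064 -0.18 ] ends [0.5151 0.1426 0.251 ] [0.6303 0.1351 0.2299] 0.117
white 17 [ 0.6987 -0.2415  0.3152] [211.05882353 426.52941176]
barrel line [ 0.366  0.571  0.735  0.706 -0.25   0.312]
side -10 barrel 129 [-0.003 -0.02  -0.014] [0.018 0.02  0.024] body [[ 0.031 -0.028 -0.064]] [[0.09  0.023 0.028]]
side -14 barrel 127 [-0.002 -0.024 -0.014] [0.018 0.016 0.024] body [[ 0.031 -0.028 -0.064]] [[0.09  0.021 0.028]]
side -18 barrel 121 [-0.002 -0.028 -0.015] [0.018 0.011 0.023] body [[ 0.031 -0.029 -0.065]] [[0.091 0.02  0.028]]
side -22 barrel 114 [-0.001 -0.033 -0.015] [0.018 0.01  0.023] body [[ 0.031 -0.032 -0.065]] [[0.092 0.018 0.028]]
scene -10 barrel 16 [-0.001  0.001  0.008] [0.017 0.026 0.021] body [[ 0.034 -0.022 -0.069]] [[0.096 0.031 0.026]]
scene -14 barrel 17 [-0.002 -0.003  0.009] [0.017 0.021 0.021] body [[ 0.033 -0.022 -0.069]] [[0.096 0.028 0.026]]
scene -18 barrel 18 [-0.003 -0.008  0.009] [0.018 0.016 0.021] body [[ 0.035 -0.022 -0.069]] [[0.096 0.027 0.026]]
scene -22 barrel 19 [-0.004 -0.012  0.01 ] [0.018 0.011 0.021] body [[ 0.035 -0.023 -0.069]] [[0.096 0.027 0.026]]
```

View pics/six.png

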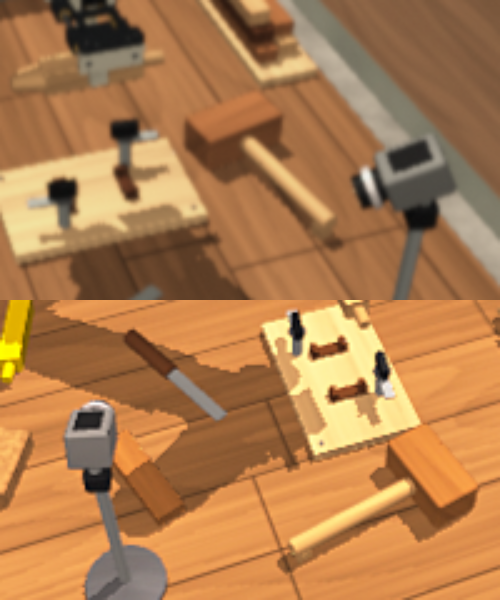

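The picture shows the leg held above the jig with both toes clear. I'll refine the inspection camera's yaw by plane fits on its grey body.

Run:
```python
from h import *
rng=np.random.default_rng(0)
for nm in('d1','d6','s1','s6'):
    c=dict(np.load(nm+'.npz'));P=pts(c);z=P[...,2];g=c['frame'].astype(int)
    d=(np.hypot(P[...,0]-.735,P[...,1]+.25)<.09)&(z>.265)
    Q=P[d]
    r=np.hypot(Q[:,0]-.763,Q[:,1]+.254)
    print(nm,len(Q))
    q=Q.copy()
    for k in range(3):
        best=None
        for _ in range(1500):
            a=q[rng.choice(len(q),3,0)];n=np.cross(a[1]-a[0],a[2]-a[0]);L=np.linalg.norm(n)
            if L<1e-4:continue
            n/=L;i=abs((q-a[0])@n)<.0015
            if best is None or i.sum()>best.sum():best=i
        m=q[best].mean(0);n=np.linalg.svd(q[best]-m)[2][2]
        if n@(c['T'][:3,3]-m)<0:n=-n
        print('  plane',best.sum(),m.round(4),n.round(3),'az',np.degrees(np.arctan2(n[1],n[0])).round(1),'el',np.degrees(np.arcsin(n[2])).round(1))
        q=q[~best]
        if len(q)<40:break
```

```text
d1 931
  plane 226 [ 0.7398 -0.274   0.3169] [-0.26  -0.966 -0.002] az -105.1 el -0.1
  plane 202 [ 0.7304 -0.2501  0.334 ] [-0.45  0.07  0.89] az 171.2 el 62.9
  plane 110 [ 0.7283 -0.2466  0.3287] [-0.483  0.038  0.875] az 175.5 el 61.0
d6 930
  plane 227 [ 0.738  -0.2732  0.318 ] [-0.276 -0.96   0.043] az -106.0 el 2.5
  plane 198 [ 0.7361 -0.2501  0.3365] [-0.409  0.104  0.907] az 165.8 el 65.1
  plane 96 [ 0.7167 -0.2473  0.3247] [-0.575 -0.047  0.817] az -175.3 el 54.8
s1 568
  plane 136 [ 0.7765 -0.2569  0.3283] [ 0.867 -0.314  0.388] az -19.9 el 22.8
  plane 111 [ 0.7429 -0.2442  0.3372] [-0.405  0.127  0.906] az 162.6 el 64.9
  plane 56 [ 0.7605 -0.2257  0.3204] [0.295 0.955 0.015] az 72.8 el 0.9
s6 574
  plane 139 [ 0.7769 -0.2533  0.3301] [ 0.867 -0.191  0.46 ] az -12.4 el 27.4
  plane 113 [ 0.742  -0.245   0.3368] [-0.407  0.133  0.904] az 161.9 el 64.7
  plane 56 [ 0.7745 -0.259   0.3292] [ 0.801 -0.37   0.47 ] az -24.8 el 28.0
```

>>> apply_moves --pt "0 0 0 0 0 0 0.0556" --pt "0 0 0 0 0 0 0.0556" --pt "0 0 0 0 0 0 0.0556" --pt "0 0.004 0.031 0 0 0 0" --pt "0 0.004 0.031 0 0 0 0" --pt "0 0.004 0.031 0 0 0 0" --pt "0 0.004 0.031 0 0 0 0" --pt "0 0.004 0.031 0 0 0 0" --pt "0 0.004 0.031 0 0 0 0" --pt "0 0.004 0.031 0 0 0 0" --pt "0 0.004 0.031 0 0 0 0" --pt "0 0.004 0.031 0 0 0 0" --pt "0 0.004 0.031 0 0 0 0" --pt "0 0 0 0 0.0694 0 0" --pt "0 0 0 0 0 0 0"

```text
time_s: 16.53
tcp_pos: [0.4809, -0.169, 0.2424]
eef_rot: [-173.4, 0.1, -16.8]
contact_force: [1.0, -1.0, 0.8]
gripper_width: 0.0337
gripper_force: 30.0
```

I put that turn in the ax column instead of ay. I'll undo it and pitch about y.

>>> apply_moves --pt "0 0 0 0 -0.0694 0 0" --pt "0 0 0 0 0 0.0694 0" --pt "0 0 0 0 0 0.0694 0" --pt "0 0 0 0 0 0.0694 0" --pt "0 0 0 0 0 0.0694 0" --pt "0 0 0 0 0 0 0" --pt "0 0 0 0 0 0 0" --pt "0 0 0 0 0 0 0"

```text
time_s: 17.2
tcp_pos: [0.4818, -0.1669, 0.2436]
eef_rot: [180.0, -25.0, -16.5]
contact_force: [0.8, 0.8, -0.3]
gripper_width: 0.0337
gripper_force: 30.0
```

```bash
cat >> h.py <<'E'
from scipy.spatial.transform import Rotation as Ro
def togo():
    s=get_state();R=Ro.from_euler('xyz',s['eef_rot'],degrees=True).as_matrix();y=np.radians(-16.5)
    ex=np.array([np.cos(y)*np.cos(.436),np.sin(y)*np.cos(.436),np.sin(.436)]);ey=np.array([-np.sin(y),np.cos(y),0])
    Rt=np.c_[ex,-ey,-np.cross(ex,ey)];L=np.array([.6959,-.2341,.29])
    t=L-.195*ex-.0125*Rt[:,2]
    print(s['tcp_pos'].round(4),s['eef_rot'].round(2),s['gripper_force'],'shift tool mm',(1000*R.T@(t-s['tcp_pos'])).round(1),'rotvec deg',np.degrees(Ro.from_matrix(R.T@Rt).as_rotvec()).round(2))
    return s,L,Rt
E
python3 - <<'E'
from h import *
s,L,Rt=togo();R=Ro.from_euler('xyz',s['eef_rot'],degrees=True).as_matrix()
b=save('side','d7.png');ctr=s['tcp_pos']+.0125*R[:,2];legfit(b,ctr)
print('expect',(ctr-.105*R[:,0]).round(4),(ctr+.095*R[:,0]).round(4),R[:,0].round(3))
sc=save('scene','s7.png');legfit(sc,ctr)
E
```

```text
[ 0.4818 -0.1669  0.2436] [179.97 -24.96 -16.46] 29.999694228172302 shift tool mm [28.   3.7 40.2] rotvec deg [0.01 0.02 0.04]
leg px [299 197  72  55 715] dir [ 0.885 -0.221  0.41 ] ends [ 0.3869 -0.1534  0.195 ] [ 0.5643 -0.1978  0.2771] 0.2
expect [ 0.3956 -0.1414  0.188 ] [ 0.5695 -0.1928  0.2724] [ 0.869 -0.257  0.422]
leg px [226 174  31  44 455] dir [ 0.908  0.057 -0.415] ends [ 0.4093 -0.1822  0.32  ] [ 0.5665 -0.1724  0.2482] 0.173
```

>>> apply_moves --pt "0 0.007 0.001 0.01 0 0 0" --pt "0 0.007 0.001 0.01 0 0 0" --pt "0 0.007 0.001 0.01 0 0 0" --pt "0 0.007 0.001 0.01 0 0 0" --pt "0 0 0 0 0 0 0" --pt "0 0 0 0 0 0 0" --pt "0 0 0 0 0 0 0" --pt "0 0 0 0 0 0 0"

```text
time_s: 17.97
tcp_pos: [0.5215, -0.1831, 0.2196]
eef_rot: [-180.0, -25.0, -16.6]
contact_force: [0.2, 0.9, -1.0]
gripper_width: 0.0338
gripper_force: 30.0
```

Run:
```python
from h import *
s,L,Rt=togo();R=Ro.from_euler('xyz',s['eef_rot'],degrees=True).as_matrix()
b=save('side','d8.png');sc=save('scene','s8.png')
cv2.imwrite('pics/eight.png',np.vstack([cv2.resize(b['frame'][180:260,320:480],(600,300)),cv2.resize(sc['frame'][180:280,180:380],(600,300))])[:,:,::-1])
ctr=s['tcp_pos']+.0125*R[:,2];legfit(b,ctr)
print('expect',(ctr-.105*R[:,0]).round(4),(ctr+.095*R[:,0]).round(4))
print(np.abs(s['qd']).max())
# in both images: project the expected tip and lens
for c in(b,sc):
    for X in(ctr+.095*R[:,0],L):
        p=np.linalg.inv(c['T'])@np.r_[X,1];print((c['camera_matrix']@p[:3]/p[2])[:2].round(1))
```

```text
[ 0.5215 -0.1831  0.2196] [-179.99  -25.01  -16.56] 29.999772012233734 shift tool mm [-0.5 -0.7  0.4] rotvec deg [ 0.01 -0.02 -0.05]
leg px [316 223  71  36 595] dir [ 0.867 -0.296  0.401] ends [ 0.4294 -0.1641  0.1723] [ 0.6015 -0.2229  0.2518] 0.199
expect [ 0.4353 -0.1575  0.1639] [ 0.6091 -0.2092  0.2484]
0.6851007856916477
[386. 230.]
[422.7 216.9]
[242.4 229.7]
[238.5 244.7]
```

View pics/eight.png

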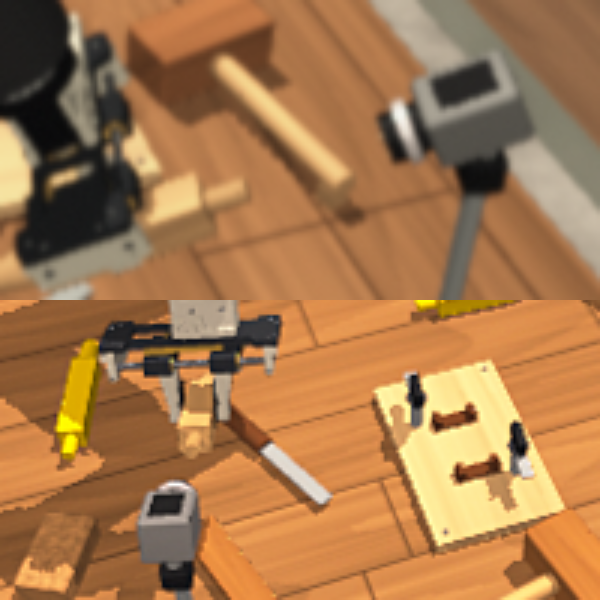

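The side view shows the tenon tip at px (386,230) and the lens at (423,216), both as predicted. In the scene view the tip seems about 3 px to the right, so I'll check that with a mask.

Run:
```python
from h import *
c=dict(np.load('s8.npz'));P=pts(c);h=cv2.cvtColor(c['frame'],cv2.COLOR_RGB2HSV)
for r in range(206,235,2):
    m=(P[r,225:262,2]>.18)&(P[r,225:262,2]<.3)&(h[r,225:262,1]>50)
    u=np.where(m)[0]+225
    if len(u):print(r,u.min(),u.max(),P[r,u].mean(0).round(4))
s,L,Rt=togo();R=Rt;ctr=s['tcp_pos']+.0125*R[:,2]
for x in(.02,.04,.065,.08,.095):
    p=np.linalg.inv(c['T'])@np.r_[ctr+x*R[:,0],1];print(x,(c['camera_matrix']@p[:3]/p[2])[:2].round(1))
# camera body outline columns per row
for r in range(242,268,3):
    m=(P[r,215:262,2]>.27);u=np.where(m)[0]+215
    if len(u):print('cam',r,u.min(),u.max())
for x in(0,.03,.06,.09):
    p=np.linalg.inv(c['T'])@np.r_[L+x*R[:,0],1];print(x,(c['camera_matrix']@p[:3]/p[2])[:2].round(1))
```

```text
206 233 257 [ 0.504  -0.1731  0.2381]
208 235 256 [ 0.5047 -0.1755  0.2295]
210 236 256 [ 0.5098 -0.1784  0.2258]
212 235 256 [ 0.5173 -0.1836  0.2256]
214 236 256 [ 0.5266 -0.1835  0.2253]
216 238 255 [ 0.5387 -0.1821  0.2276]
218 239 256 [ 0.5487 -0.1821  0.2284]
220 238 254 [ 0.5597 -0.1896  0.2334]
222 239 252 [ 0.5734 -0.192   0.2395]
224 240 251 [ 0.5806 -0.1939  0.2382]
226 240 251 [ 0.5876 -0.1957  0.2368]
228 240 250 [ 0.5978 -0.1992  0.2397]
230 240 250 [ 0.6018 -0.2009  0.2348]
232 242 245 [ 0.6135 -0.2075  0.2413]
[ 0.5213 -0.1831  0.2197] [-179.98  -25.03  -16.54] 29.99969780445099 shift tool mm [-0.5 -0.6  0.6] rotvec deg [-0.   -0.05 -0.04]
0.02 [245.2 219.8]
0.04 [244.5 222.3]
0.065 [243.5 225.6]
0.08 [243.  227.6]
0.095 [242.4 229.7]
cam 242 234 256
cam 245 229 248
cam 248 221 246
cam 251 216 246
cam 254 226 246
cam 257 226 246
cam 260 226 245
cam 263 227 245
cam 266 227 244
0 [238.5 244.7]
0.03 [237.1 249.6]
0.06 [235.7 254.7]
0.09 [234.2 260.1]
```

Both views agree to within about 6 mm, well inside the 15 mm tolerance. I'll split the difference with a 2 mm shift, settle and hand in.

>>> apply_moves --pt "0 0 0.002 0 0 0 0" --pt "0 0 0 0 0 0 0" --pt "0 0 0 0 0 0 0" --pt "0 0 0 0 0 0 0" --pt "0 0 0 0 0 0 0" --pt "0 0 0 0 0 0 0" --pt "0 0 0 0 0 0 0" --pt "0 0 0 0 0 0 0"

```text
time_s: 18.73
tcp_pos: [0.5207, -0.1851, 0.2191]
eef_rot: [180.0, -25.0, -16.5]
contact_force: [-0.6, 0.5, -1.1]
gripper_width: 0.0338
gripper_force: 30.0
```

```bash
python3 -c "
from h import *
togo();knobs(capture('scene'));print(close_job())"
```

```text
[ 0.5207 -0.1851  0.2191] [180.   -24.98 -16.54] 29.99975949525833 shift tool mm [-0.1 -2.8  0.1] rotvec deg [ 0.02  0.   -0.04]
the job is handed in; nothing more can be done
None
```

Job handed in at about 19 s, verdict not shown: both knobs are at their stops, and the leg is held still with its tenon on the lens's line of sight, end about 100 mm from the glass and, by my measurements, within about 6 mm of centre.

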